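# Pin back the dancer arm and load the date-coder cassette

## Robot

A 6-joint arm with a two-finger parallel gripper is mounted at the origin on the work surface. World frame = base frame: x ahead of the robot, y to its left, z up, the work surface at z = 0. Lengths are in m, angles in rad, forces in N, time in s.
With the tool pointing down it reaches from about 0.35 to 0.975 m from the base axis. Payload 4.9 kg.
Tool frame: the origin (TCP) lies at the very end of the fingers, on their centre line; the grasp point (between the pads) lies 19 mm behind it; x points along the fingers, z is the direction in which the jaws open and shut, and the axes are right-handed (so a half turn about x gives the same grasp; the last joint's range is limited). The gripper opens to 85 mm and grips with 20 to 120 N. Pads are 22 mm wide; open, the fingers measure 114 mm over their backs; the gripper's body (76 mm by 85 mm) begins 54 mm behind the grasp point. The pads swing forward as they close: fully open they stand 13 mm farther back than shut.
Start: joints at [-0.119, 0.053, 1.613, -0, 1.476, -0.119], TCP at [0.625, 0, 0.231] pointing down, gripper open.
Joint ranges: [-3.01, 3.01], [-1.01, 2.22], [0.06, 2.58], [-1.02, 4.17], [0.09, 2.62], [-3.14, 3.14]. Speed limits (rad/s): [2.57, 2.57, 3.14, 3.14, 3.14, 3.14].

## Interface

Orientations are given as a unit quaternion [w, x, y, z].
In Python, from plant import manip, vision, job gives the robot as it stands.
- The arm moves only by the tool servo_tool, never from a script. Its arguments are lists of equal length, an entry for each row: "twist": the turn, a rotation vector about the world's x, y, z in rad, a list of three; "xyz": the shift along the world's x, y, z in cm, a list of three; "fingers": the opening, from 0 (shut) to 1 (fully open). In form: {"twist": [[wx, wy, wz], ...], "xyz": [[x, y, z], ...], "fingers": [fingers, ...]}. A call has 1 to 8 rows; each row shifts and turns the commanded pose from where the row before left it; what a row does not reach is not made up. A row lasts 1/8 s, in which the tool goes at most 62.5 mm and 10.7 degrees, less where a joint would pass 70% of its speed; a pose out of reach is approached as far as the arm can. A call with a gripper value outside its range is refused whole. The fingers move at their own pace and stop on an object; the grip force is fixed at half the most. Time passes only in rows, so rows that do not move let the fingers close. It gives the time, the measured TCP pose, the force and the opening at its end, in the units of the state.
- manip.state(): the state, without advancing time (a new reading comes with each control period).
- vision.grab_frame(name): name is "scene" or "side" or "wrist"; returns the picture (400x640x3 uint8, red, green, blue); there is no depth.
- vision.get_calibration(name): a dict with "camera_matrix" (3x3 intrinsics, pixels), "origin" and "orientation" of the camera in the world; the wrist camera has in their place "mount" (4x4, takes a point from camera to tool coordinates, whose origin is the TCP and whose axes are the tool frame's). Camera axes: x right, y up, looking along -z (the intrinsics and any distortion apply to the point x, -y, -z); pixel columns grow to the right and rows downward; lengths in m; the calibration is good to about 2 mm. A picture is of the moment at which its call begins: read the wrist's pose just before it. get_calibration takes no time and is no camera call.
- job.job_done(): hands the job in, once; it reports no verdict.
Trained networks look in the newest picture that a camera, given by its name, has taken for a name from the list of things; names that differ only in an ending like _2 or _b are one class to them, and where a whole thing is asked for, a point or a joint stands for the part that bears it (a point fixed in the world has none). Each returns a list of dicts, best first, with "score" (0 to 1); they miss things now and then, are a little off and sometimes report something else, mostly with a low value. They report only what shows in the picture. A call takes as long as a camera call.
- vision.spot_in(camera, label): "extent" ([centre column, centre row, width, height] in pixels, round what is visible of it).
The state is a dict: "time": time; "joint_pos": joint angles; "joint_vel": joint speeds; "joint_efforts": joint torques, N m; "tool_pos": TCP position; "tool_rot": TCP orientation; "contact_force": force on the tool from outside, world axes, zero at the start; "ft_torque": the same for the moment, N m; "gripper_width": opening from 0.0 (shut) to 1.0 (fully open).
Only numpy, scipy, OpenCV 4.12 (cv2) and the standard library are available. Lean on these libraries where they do the work, as an engineer would, in place of code of your own. Each camera call takes 0.05 s, during which the arm holds its last target.

## Task

On the bottle labeller, lift the black knob of the orange sprung dancer arm, swing the arm away from the cassette bay and let the knob's pin drop fully into the brass-ringed park hole, so that the arm stays pinned back. Then take the new white cassette with the yellow grip out of its tray and push it, nose first, into the bay until the catch holds it fully home, and let go. Leave the arm pinned and the used black cassette in its tray, and do not knock over the bottles.

Things in the scene. Friction and masses are not known exactly. Their poses are not given: they have to be found in the camera images.
- dancer_hinge (a point): pivot of the orange dancer arm: fixed point on its upright hinge axis, at the deck's top (20 mm above the table), 25 mm before and 105 mm right of bay_mouth. Axes as bay_mouth. A spring coil lies round the post.
- dancer (a joint): swing of the sprung dancer arm about its upright axis, rad. 0: across the front of the bay, where the spring holds it. Grows counter-clockwise from above, out over the front of the deck; 1.40: pin over the park hole; end stop 1.50. The spring pulls back with 2 N at the knob at 0, 5.5 N at 1.40. With the pin down in its slot the arm floats only from 0 to 0.10; lift the pin to swing further.
- dancer_roller (a point): black rubber roller, 22 mm diameter, on the dancer arm half-way (75 mm) from pivot to knob; this point is its middle, its top 58 mm above the deck. The arm is an orange bar, 24 mm wide, 14 to 30 mm above the deck, 150 mm from pivot to knob. x points along the arm to the knob.
- index_knob (a joint): lift of the spring-loaded index knob at the arm's free end, m. 0: pin fully down in the slot or park hole; 0.010: its round tip level with the deck's top, where it rests when off the hole; 0.018: upper end. The spring pushes it down with 3 N at 0, 5 N at 0.018. The pin is 10 mm thick, slot and hole 15 mm wide.
- knob_grip (a point): middle of the round black knob (30 mm diameter, 32 mm tall, upright) at the dancer arm's free end, 150 mm from the hinge axis. 76 mm above the table with the pin down; the knob's underside is then 10 mm above the orange bar. Moves with the knob, which lifts straight up and swings with the arm.
- park_hole (a point): centre of the park hole in the deck's top (20 mm above the table): a dark hole in a 25 mm brass ring near the deck's front right, 150 mm from the hinge axis. The pin in it holds the dancer at 1.38 to 1.40 rad.
- bay_mouth (a point): middle of the cassette bay's mouth, on the deck's top (20 mm above the table). x points into the bay, y left, z up. Channel 60 mm wide, 38 mm high; roof's top 44 mm above the deck, red catch tab on it to 60 mm, 74 mm inside. Yellow lips flare over 12 mm before the mouth. The flat deck is the channel's floor and runs to 215 mm before the mouth, 95 mm left, 165 mm right.
- bay_home (a point): where the centre of the cassette's case is when home: 52.5 mm inside the mouth, 18 mm above the deck; axes as bay_mouth. The last 20 mm go against a spring pusher (2.5 to 5 N) while a catch in the roof drops into the cassette's groove; a push of up to 15 N. It can go 7 mm too deep, and comes back to the catch when let go; not caught, it is pushed out 20 mm.
- cassette_centre (a point): centre of the case, half-way up, of the new cassette: white case 115 x 56 x 36 mm, behind it a yellow grip 55 long, 30 wide, 36 high; 170 mm over all, 0.22 kg. x points to the nose (57.5 mm ahead) that enters the bay first, z up. The grip's centre is 85 mm behind (-x). Groove across the top 12 to 28 mm ahead. When home, the grip and 5 mm of case stand out.
- tray_new: fitted grey tray of the new cassette, fixed, 200 x 104 x 40 mm, origin under its centre, x to the cassette's nose. The cassette lies on its 4 mm floor, top flush with the walls, case centre 27.5 mm ahead of the origin. Both side walls are cut away over 35 mm either way from the case's centre: only there can fingers take it, across its 56 mm width.
- used_centre (a point): the same point of the used cassette, black all over, in a second such tray; leave it there.
- bottle_a: standing honey bottle with yellow cap, 64 mm across, 144 mm high, origin under its centre; leave standing.
- bottle_c: a second such bottle.

How it is judged:
On the way, in this order (a step that is already met when the one before it is completed fails the run):
1. the dancer arm is swung out and its pin is down in the park hole (value of joint dancer between 1.36 and 1.44 rad and value of joint index_knob below 0.003 m), for 0.2 s.
2. the new cassette is fully home in the bay (x of cassette_centre in the frame of bay_home above -0.003 m and horizontal distance between cassette_centre and bay_home below 0.008 m), for 0.1 s.
At the end, for the whole second after the job is handed in: The dancer arm is pinned back (1.36 to 1.44 rad), its pin down in the park hole (within 3 mm). The new cassette rests nose in, straight (0.08 rad), centre within 6 mm of home and at most 3 mm short or 4 mm past along the bay. The used cassette has moved less than 15 mm (all of step 1 and x of cassette_centre in the frame of bay_home between -0.003 and 0.004 m and distance between cassette_centre and bay_home below 0.006 m and angle between the x axis of cassette_centre and the x axis of bay_home, either way round below 0.08 rad and linear speed of cassette below 0.01 m/s and distance of used_centre from where it was at the start of the episode below 0.015 m); the robot touches nothing.
It fails at once if the used cassette is taken or shifted by more than 15 mm (distance of used_centre from where it was at the start of the episode above 0.015 m).
It fails at once if a bottle is knocked over (angle between any of bottle_a, bottle_c's own z axis and vertical above 0.5 rad).
It also fails if it takes over 72 s, if anything falls off the work surface, if the arm or the gripper's body presses on something with over 40 N, if the wrist force passes 120 N, or if a joint passes its speed limit or range.

## Working session

There is one attempt and no reset: what is moved stays moved. The work goes in short steps, Python scripts to look and compute and a tool call to move; the robot and the scene stay as the last step left them, time stands still between calls to the robot, and variables do not carry over. Pictures are saved under pics/ and viewed, and the job is handed in when it is done.

Besides the shell and the picture viewer there is one more tool, called after "Call:" as name(argument=value, ...), one argument or row to a line, values as JSON. servo_tool: Moves the arm, as the interface text tells. Its arguments: {"type":"object","properties":{"twist":{"type":"array","items":{"type":"array","items":{"type":"number"}}},"xyz":{"type":"array","items":{"type":"array","items":{"type":"number"}}},"fingers":{"type":"array","items":{"type":"number"}}},"required":["twist","xyz","fingers"]}

```bash
mkdir -p pics; ls; cat > h.py <<'E'
import numpy as np, cv2
from plant import manip, vision, job
def snap(n,f):
    im=vision.grab_frame(n); cv2.imwrite('pics/'+f,im[:,:,::-1]); return im
def R(q):
    w,x,y,z=q
    return np.array([[1-2*(y*y+z*z),2*(x*y-z*w),2*(x*z+y*w)],[2*(x*y+z*w),1-2*(x*x+z*z),2*(y*z-x*w)],[2*(x*z-y*w),2*(y*z+x*w),1-2*(x*x+y*y)]])
def cam(n,st=None):
    c=vision.get_calibration(n);K=np.array(c['camera_matrix'])
    if 'mount' in c:
        st=st or manip.state(); T=np.eye(4);T[:3,:3]=R(st['tool_rot']);T[:3,3]=st['tool_pos'];T=T@np.array(c['mount']);return K,T[:3,:3],T[:3,3],c
    o=np.array(c['orientation']); o=R(o) if o.size==4 else o
    return K,o,np.array(c['origin']),c
def dist(c):
    for k in c:
        if 'dist' in k: return np.array(c[k],float).ravel()
    return np.zeros(5)
def pix2w(n,u,v,z,st=None):
    K,o,p,c=cam(n,st); q=cv2.undistortPoints(np.array([[[u,v]]],float),K,dist(c))[0,0]
    d=o@np.array([q[0],-q[1],-1]); return p+d*(z-p[2])/d[2]
def w2pix(n,P,st=None):
    K,o,p,c=cam(n,st); X=(np.atleast_2d(P)-p)@o; X=X*[1,-1,-1]
    return cv2.projectPoints(X.reshape(-1,1,3),np.zeros(3),np.zeros(3),K,dist(c))[0][:,0]
E
python3 - <<'E'
from h import *
print(manip.state())
for n in ['scene','side','wrist']:
    print(n,vision.get_calibration(n)); snap(n,n+'0.png')
for n in ['scene','side']:
  for l in ['dancer','dancer_roller','index_knob','knob_grip','park_hole','bay_mouth','cassette_centre','tray_new','used_centre','bottle_a']:
    try:print(n,l,[(round(r['score'],2),np.round(r['extent'],1).tolist()) for r in vision.spot_in(n,l)])
    except Exception as e: print(l,e)
print(manip.state()['time'])
E
```

```text
pics
{'time': 0.0, 'joint_pos': array([-1.19021573e-01,  5.33610103e-02,  1.61429411e+00,  1.34147478e-05,
        1.47600023e+00, -1.19021305e-01]), 'joint_vel': array([ 0.00073739,  0.0017568 , -0.00058425, -0.00094766, -0.00128248,
        0.00237842]), 'joint_efforts': array([ 2.70554956e-04, -3.93670499e+01, -3.70175600e+01, -1.62778279e-04,
        6.93513779e-03, -6.06393527e-06]), 'tool_pos': array([6.24377249e-01, 6.51648462e-05, 2.30060381e-01]), 'tool_rot': array([7.06382850e-01, 9.18307983e-05, 7.07829960e-01, 9.07336176e-05]), 'contact_force': array([-0.27095238,  0.04888338, -0.5146485 ]), 'ft_torque': array([-0.0002151 ,  0.00592776,  0.00688663]), 'gripper_width': 0.9973177384826802}
scene {'camera_matrix': array([[520.01915091,   0.        , 326.77035442],
       [  0.        , 520.01915091, 195.3654082 ],
       [  0.        ,   0.        ,   1.        ]]), 'origin': array([ 1.19188109, -0.75903017,  1.03006204]), 'orientation': array([0.86525367, 0.36678614, 0.12572965, 0.31779878])}
side {'camera_matrix': array([[435.38926841,   0.        , 320.89960685],
       [
[... 1573 characters left out ...]
, [314.1, 215.4, 14.6, 19.9])]
side dancer_roller [(0.83, [312.2, 205.2, 20.3, 58.4]), (0.55, [312.0, 142.7, 22.2, 46.9])]
side index_knob [(0.71, [316.1, 215.0, 13.7, 16.8]), (0.57, [319.6, 362.7, 121.6, 74.6])]
side knob_grip [(0.55, [316.8, 215.6, 12.7, 15.9])]
side park_hole [(0.76, [287.5, 210.2, 184.2, 111.8])]
side bay_mouth [(0.66, [288.0, 213.2, 183.3, 109.9])]
side cassette_centre [(0.64, [317.1, 362.7, 98.4, 50.0])]
side tray_new [(0.9, [318.5, 360.2, 123.4, 75.3])]
side used_centre [(0.71, [289.0, 210.2, 183.6, 107.4]), (0.59, [387.0, 150.9, 56.3, 18.6]), (0.46, [313.2, 215.7, 14.7, 13.2])]
side bottle_a [(0.6, [242.4, 287.3, 33.5, 58.2]), (0.56, [312.2, 139.6, 24.6, 49.9])]
1.15
```

View pics/scene0.png

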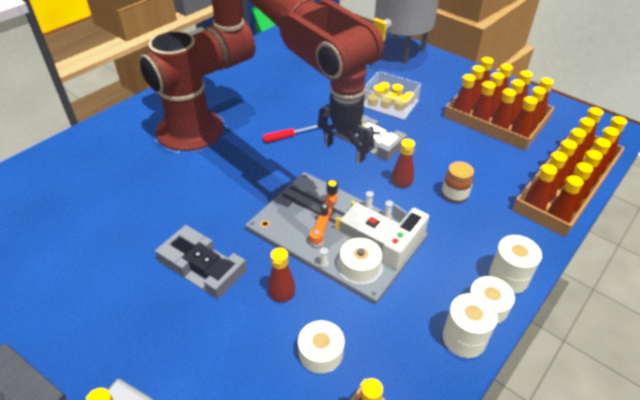

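View pics/side0.png

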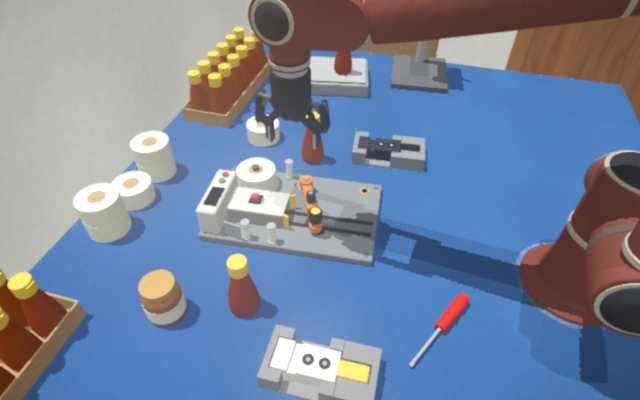

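View pics/wrist0.png

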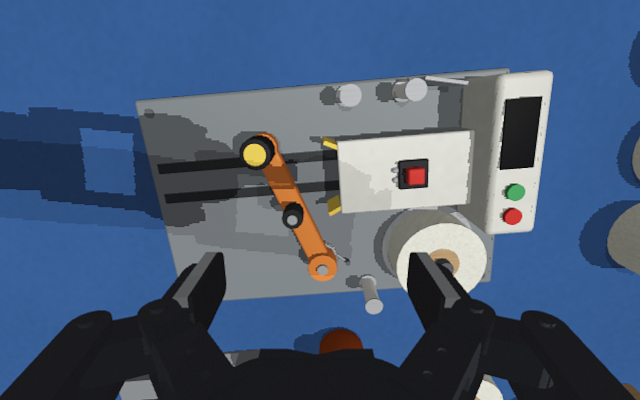

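```bash
python3 - <<'E'
from h import *
st=manip.state()
def p(n,u,v,z,l): print(l,n,np.round(pix2w(n,u,v,z,st),4))
p('wrist',255,155,.092,'knobtop')
p('wrist',323,269,.06,'hinge?')
for u,v in [(338,143),(343,212),(470,131),(473,207)]: p('wrist',u,v,.064,'roof')
for u,v in [(137,102),(183,303),(508,68),(492,280)]: p('wrist',u,v,.02,'deck')
for u,v in [(158,168),(338,154),(165,199),(338,185)]: p('wrist',u,v,.02,'slotrail')
p('scene',265,224,.02,'park');p('side',365,190,.02,'park')
p('scene',333,185,.092,'knobtop');p('side',316,210,.092,'knobtop')
p('wrist',293,215,.078,'roller');
for a in [(275,250),(272,287),(263,375),(380,338),(382,375)]:p('side',*a,.04,'tray')
im=cv2.imread('pics/scene0.png'); cv2.imwrite('pics/s1.png',cv2.resize(im[110:310,140:440],None,fx=2.6,fy=2.6,interpolation=2))
im=cv2.imread('pics/side0.png'); cv2.imwrite('pics/s2.png',cv2.resize(im[310:400,230:410],None,fx=4.4,fy=4.4,interpolation=2))
cv2.imwrite('pics/s3.png',cv2.resize(im[120:270,180:440],None,fx=3,fy=3,interpolation=2))
E
```

```text
knobtop wrist [0.5705 0.0269 0.092 ]
hinge? wrist [ 0.6341 -0.1088  0.06  ]
roof wrist [0.6478 0.0341 0.064 ]
roof wrist [ 0.6547 -0.0385  0.064 ]
roof wrist [0.7767 0.0458 0.064 ]
roof wrist [ 0.7914 -0.0328  0.064 ]
deck wrist [0.4314 0.0725 0.02  ]
deck wrist [ 0.4493 -0.1833  0.02  ]
deck wrist [0.8285 0.1071 0.02  ]
deck wrist [ 0.8545 -0.1481  0.02  ]
slotrail wrist [ 0.4433 -0.0005  0.02  ]
slotrail wrist [0.6512 0.0159 0.02  ]
slotrail wrist [ 0.4461 -0.0382  0.02  ]
slotrail wrist [ 0.652  -0.0207  0.02  ]
park scene [ 0.4873 -0.146   0.02  ]
park side [ 0.485  -0.1507  0.02  ]
knobtop scene [0.5746 0.0258 0.092 ]
knobtop side [0.5676 0.0256 0.092 ]
roller wrist [ 0.6028 -0.0366  0.078 ]
tray side [0.634  0.1189 0.04  ]
tray side [0.6072 0.2123 0.04  ]
tray side [0.5602 0.3881 0.04  ]
tray side [0.378  0.2652 0.04  ]
tray side [0.3631 0.3333 0.04  ]
```

View pics/s1.png

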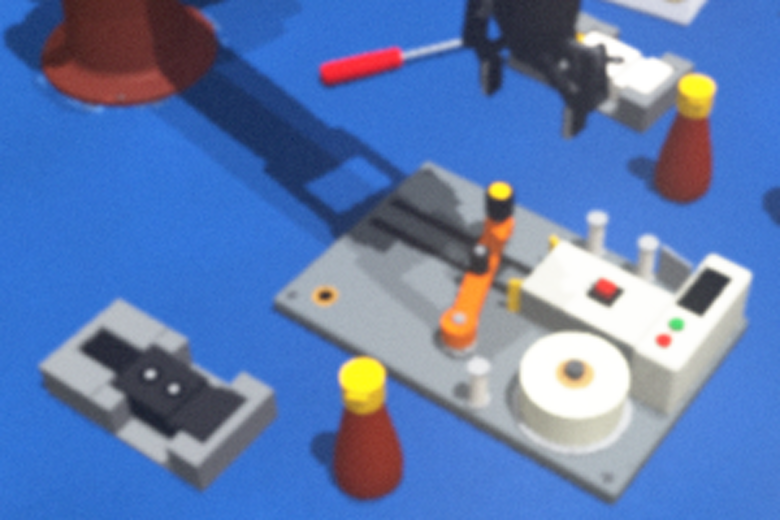

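View pics/s2.png

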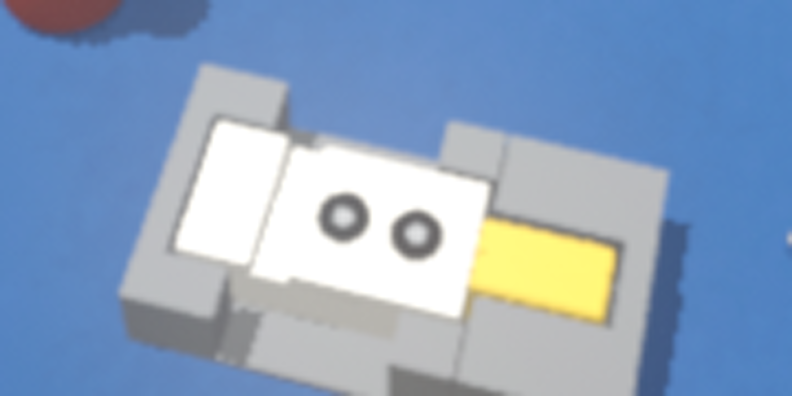

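View pics/s3.png

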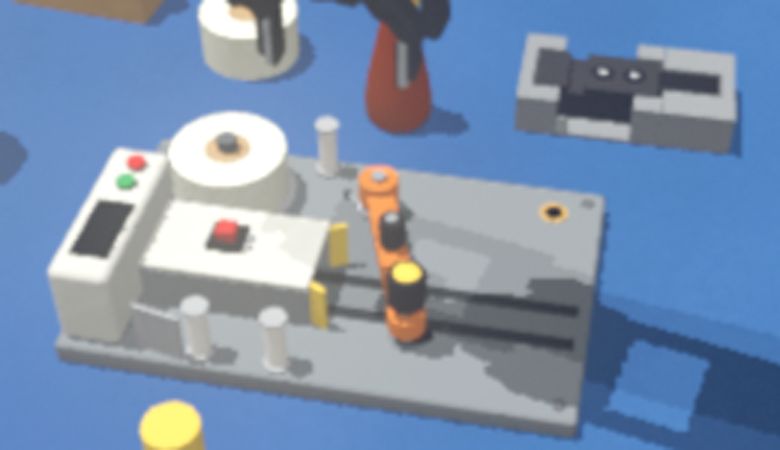

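Call:
servo_tool(
  twist=[
    [0,0,0.15],
    [0,0,0.15],
    [0,0,0.14],
  ],
  xyz=[
    [-2.0,1.0,-3],
    [-2.0,1.0,-3],
    [-1.3,0.6,-2],
  ],
  fingers=[1,1,1],
)

```text
time: 1.52
tool_pos: [0.5705, 0.0265, 0.1495]
tool_rot: [0.689, -0.156, 0.69, 0.156]
contact_force: [-0.3, -1.1, -0.2]
gripper_width: 1.002
```

```bash
python3 - <<'E'
from h import *
st=manip.state();print(st['time'],st['tool_pos'],R(st['tool_rot'])[:,2],st['contact_force'])
snap('wrist','w1.png');snap('scene','sc1.png');snap('side','sd1.png')
for n,u,v,z in [('scene',281,255,.144),('scene',405,146,.144),('side',238,264,.144)]: print('bottle',pix2w(n,u,v,z))
def c(u,v): return 230+u/4.4,310+v/4.4
for l,u,v in [('trayTL',205,65),('trayBL',122,297),('trayTR',668,172),('case nl',170,250),('case nr',217,117),('case bl',462,320),('case br',493,183),('yel',618,245),('yel',607,325)]:
  print(l,np.round(pix2w('side',*c(u,v),.04),4))
print(w2pix('wrist',[[.5705,.0265,.092],[.6355,-.1097,.05],[.489,-.15,.02]],st))
E
```

```text
1.525 [0.57047931 0.02647522 0.14950379] [ 0.90263758  0.43039798 -0.0017278 ] [-0.29386404 -1.13092445 -0.1822212 ]
bottle [ 0.66467723 -0.26356895  0.144     ]
bottle [0.6583015  0.22912953 0.144     ]
bottle [0.65191773 0.24965724 0.144     ]
trayTL [0.5699 0.2906 0.04  ]
trayBL [0.5673 0.3946 0.04  ]
trayTR [0.3712 0.286  0.04  ]
case nl [0.5559 0.3718 0.04  ]
case nr [0.557  0.3122 0.04  ]
case bl [0.4379 0.368  0.04  ]
case br [0.4392 0.3099 0.04  ]
yel [0.3853 0.3222 0.04  ]
yel [0.3836 0.355  0.04  ]
[[315.27761255 213.68823913]
 [315.53042414 346.66153905]
 [169.56888469 303.07049791]]
```

View pics/w1.png

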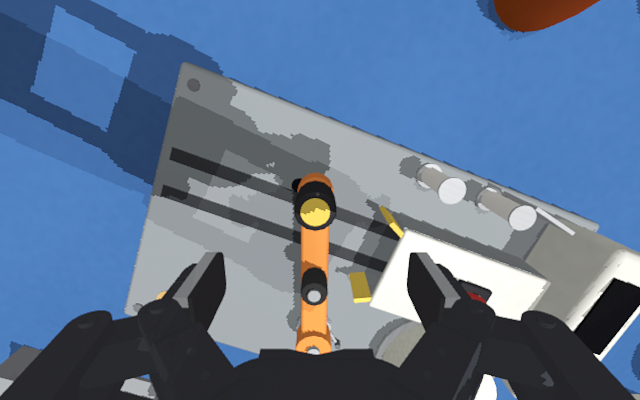

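View pics/sd1.png

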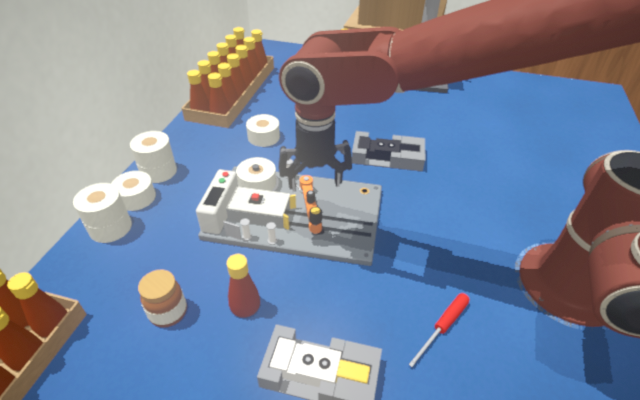

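Call:
servo_tool(
  twist=[
    [0,0,0],
    [0,0,0],
    [0,0,0],
    [0,0,0],
    [0,0,0],
    [0,0,0],
    [0,0,0],
    [0,0,0],
  ],
  xyz=[
    [0,0,-2.5],
    [0,0,-3],
    [0,0,-3],
    [0,0,-0.3],
    [0,0,0],
    [0,0,0],
    [0,0,0],
    [0,0,0],
  ],
  fingers=[0.65,0.65,0.65,0.65,0.2,0,0,0],
)

```text
time: 2.68
tool_pos: [0.5714, 0.0249, 0.0659]
tool_rot: [0.689, -0.155, 0.691, 0.154]
contact_force: [-9.9, -4.0, 7.5]
gripper_width: 0.328
```

Call:
servo_tool(
  twist=[
    [0,0,0],
    [0,0,0],
    [0,0,0],
  ],
  xyz=[
    [0,0,1.0],
    [0,0,1.0],
    [0,0,0],
  ],
  fingers=[0,0,0],
)

```text
time: 3.05
tool_pos: [0.5709, 0.0247, 0.0834]
tool_rot: [0.689, -0.155, 0.691, 0.154]
contact_force: [-3.1, -4.6, -5.6]
gripper_width: 0.328
```

```bash
python3 - <<'E'
from h import *
st=manip.state();print(st['time'],st['tool_pos'],R(st['tool_rot'])[:,2],st['contact_force'])
snap('wrist','w2.png');a=snap('side','sd2.png')
cv2.imwrite('pics/sd2c.png',cv2.resize(a[150:260,240:400,::-1],None,fx=4.5,fy=4.5,interpolation=2))
E
```

```text
3.05 [0.57092984 0.02470054 0.08340564] [ 0.90464741  0.42614816 -0.00328845] [-3.13256955 -4.63094568 -5.61289625]
```

View pics/w2.png

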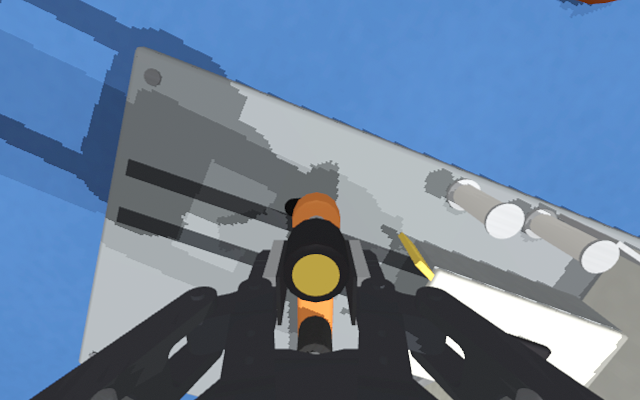

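View pics/sd2c.png

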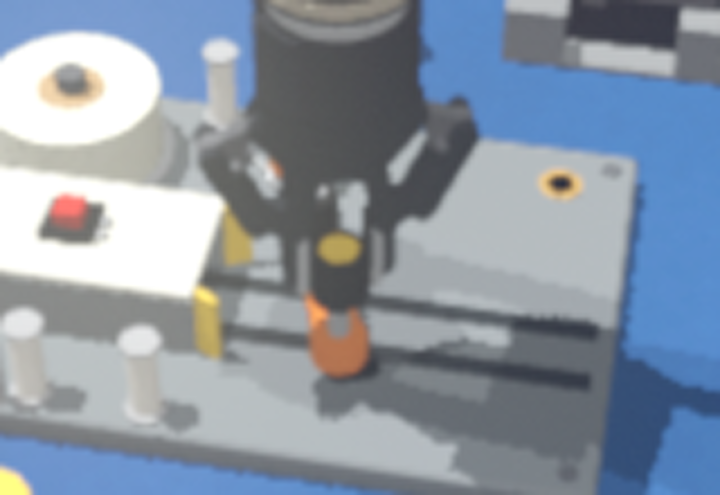

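```bash
python3 - <<'E'
from h import *
h=np.array([.632,-.1117]);k=np.array([.5709,.0247]);print(np.hypot(*(k-h)))
a0=np.arctan2(*(k-h)[::-1]);r=.15;
P=[h+r*np.array([np.cos(a0+t),np.sin(a0+t)]) for t in np.linspace(0,1.44,10)]
print(np.round(np.diff(P,axis=0)*100,2).tolist(),P[0],P[-1])
E
```

```text
0.14945959320164096
[[-2.1, -1.15], [-1.89, -1.47], [-1.63, -1.75], [-1.33, -1.99], [-1.0, -2.18], [-0.64, -2.31], [-0.26, -2.38], [0.12, -2.39], [0.5, -2.34]] [0.57067908 0.02519319] [ 0.48827841 -0.15464302]
```

Call:
servo_tool(
  twist=[
    [0,0,0.16],
    [0,0,0.16],
    [0,0,0.16],
    [0,0,0.16],
  ],
  xyz=[
    [-2.1,-1.15,0],
    [-1.9,-1.47,0],
    [-1.63,-1.75,0],
    [-1.33,-2.0,0],
  ],
  fingers=[0,0,0,0],
)

```text
time: 3.65
tool_pos: [0.5034, -0.0379, 0.0842]
tool_rot: [0.607, -0.366, 0.604, 0.364]
contact_force: [9.7, 0.4, -10.8]
gripper_width: 0.33
```

Call:
servo_tool(
  twist=[
    [0,0,0.16],
    [0,0,0.16],
    [0,0,0.16],
    [0,0,0.16],
  ],
  xyz=[
    [-1.0,-2.18,-0.15],
    [-0.64,-2.31,-0.1],
    [-0.26,-2.38,0],
    [0.12,-2.39,0],
  ],
  fingers=[0,0,0,0],
)

```text
time: 4.15
tool_pos: [0.4871, -0.1292, 0.0824]
tool_rot: [-0.463, 0.538, -0.457, -0.536]
contact_force: [11.4, 9.4, -6.2]
gripper_width: 0.329
```

```bash
python3 - <<'E'
from h import *
st=manip.state();print(st['time'],st['tool_pos'],R(st['tool_rot'])[:,2],st['contact_force'])
snap('wrist','w3.png');a=snap('side','sd3.png');b=snap('scene','sc3.png')
cv2.imwrite('pics/c3.png',np.vstack([cv2.resize(a[130:240,270:430,::-1],None,fx=2.7,fy=2.7,interpolation=2),cv2.resize(b[150:260,220:380,::-1],None,fx=2.7,fy=2.7,interpolation=2)]))
h=np.array([.632,-.1117]);k=st['tool_pos'][:2];print(np.hypot(*(k-h)),np.arctan2(*(k-h)[::-1])%6.283)
E
```

```text
4.15 [ 0.48705038 -0.12916688  0.08242899] [-0.15353362  0.9881398   0.00267588] [11.42878756  9.38056213 -6.16372369]
0.14599823625293676 3.26133224128461
```

View pics/w3.png

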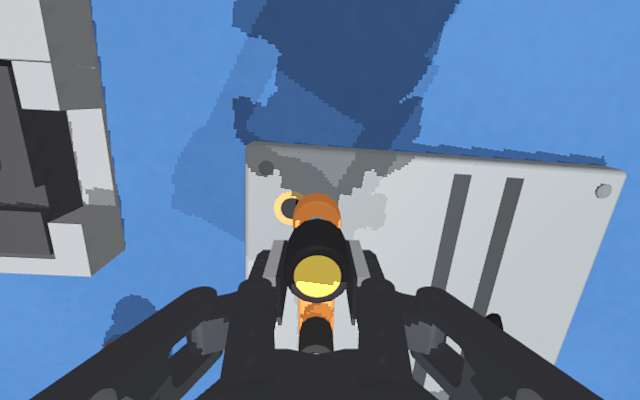

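View pics/c3.png

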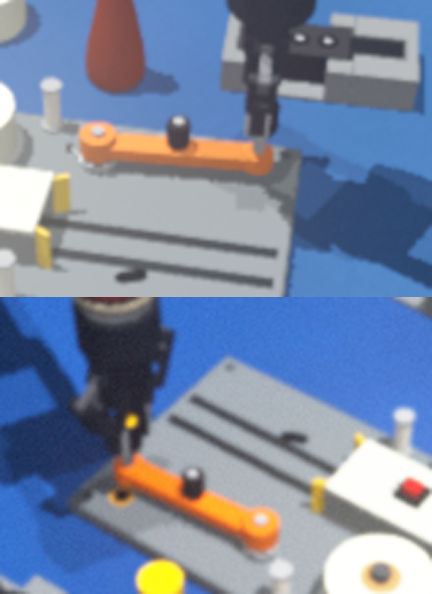

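```bash
python3 - <<'E'
from h import *
print(pix2w('wrist',291,208,.02), pix2w('wrist',317,277,.11))
h=np.array([.6345,-.110])
for t in (1.27,1.40,1.44):
  a=2.018+t;print(t,h+.149*np.array([np.cos(a),np.sin(a)]))
E
```

```text
[ 0.48764828 -0.14736498  0.02      ] [ 0.48371792 -0.13012719  0.11      ]
1.27 [ 0.48709407 -0.13173684]
1.4 [ 0.49115573 -0.15066227]
1.44 [ 0.49289645 -0.15636199]
```

Call:
servo_tool(
  twist=[
    [0,0,0.12],
    [0,0,0.04],
    [0,0,0],
  ],
  xyz=[
    [0.5,-1.8,0],
    [0.15,-0.5,0],
    [0,0,0],
  ],
  fingers=[0,0,0],
)

```text
time: 4.68
tool_pos: [0.4923, -0.1511, 0.0814]
tool_rot: [0.419, -0.571, 0.415, 0.571]
contact_force: [4.7, 9.2, -5.1]
gripper_width: 0.33
```

```bash
python3 - <<'E'
from h import *
st=manip.state();print(st['time'],st['tool_pos'],R(st['tool_rot'])[:,2],st['contact_force'])
h=np.array([.6345,-.110]);k=st['tool_pos'][:2];print(np.hypot(*(k-h)),np.arctan2(*(k-h)[::-1])%6.283-2.018)
snap('wrist','w4.png');a=snap('side','sd4.png');b=snap('scene','sc4.png')
cv2.imwrite('pics/c4.png',np.vstack([cv2.resize(a[130:240,270:430,::-1],None,fx=2.7,fy=2.7,interpolation=2),cv2.resize(b[150:260,220:380,::-1],None,fx=2.7,fy=2.7,interpolation=2)]))
E
```

```text
4.675 [ 0.49232402 -0.15114826  0.0813883 ] [-0.30432226  0.95256133  0.00385703] [ 4.65018738  9.20311013 -5.1086067 ]
0.14801077266228627 1.4051276330954012
```

View pics/w4.png

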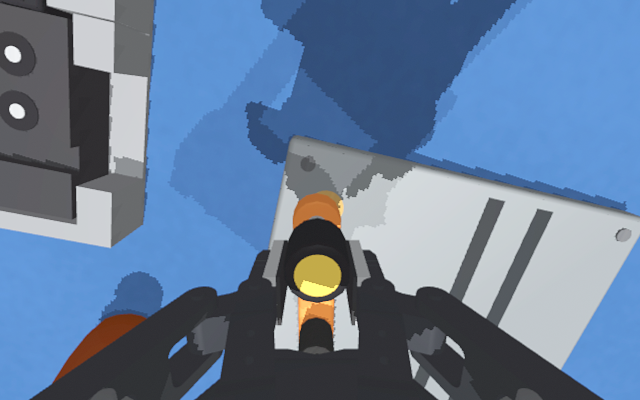

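View pics/c4.png

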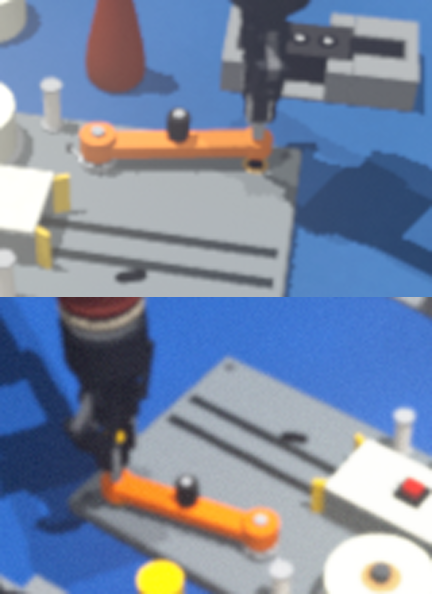

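Call:
servo_tool(
  twist=[
    [0,0,0],
    [0,0,0],
    [0,0,0],
  ],
  xyz=[
    [0,0,-0.6],
    [0,0,-0.5],
    [0,0,0],
  ],
  fingers=[0,0,0],
)

```text
time: 5.2
tool_pos: [0.4927, -0.1513, 0.074]
tool_rot: [0.419, -0.571, 0.415, 0.572]
contact_force: [-5.4, 10.7, 15.9]
gripper_width: 0.332
```

Call:
servo_tool(
  twist=[
    [0,0,0],
    [0,0,0],
    [0,0,0],
  ],
  xyz=[
    [-0.05,0.2,0],
    [-0.05,0.2,0],
    [0,0,0],
  ],
  fingers=[0,0,0],
)

```text
time: 5.58
tool_pos: [0.4915, -0.1479, 0.0711]
tool_rot: [-0.419, 0.571, -0.416, -0.57]
contact_force: [2.1, 5.0, -4.5]
gripper_width: 0.33
```

Call:
servo_tool(
  twist=[
    [0,0,0],
    [0,0,0],
    [0,0,0],
  ],
  xyz=[
    [0,0,-0.3],
    [0,0,-0.2],
    [0,0,0],
  ],
  fingers=[0,0,0],
)

```text
time: 5.95
tool_pos: [0.4914, -0.1477, 0.0661]
tool_rot: [-0.419, 0.571, -0.416, -0.57]
contact_force: [1.9, 7.1, -2.6]
gripper_width: 0.331
```

Call:
servo_tool(
  twist=[
    [0,0,0],
    [0,0,0],
    [0,0,0],
    [0,0,0],
    [0,0,0],
  ],
  xyz=[
    [0,0,-0.1],
    [0,0,0],
    [0,0,0],
    [0,0,3],
    [0,0,5],
  ],
  fingers=[0.7,0.7,0.7,0.7,0.8],
)

```text
time: 6.58
tool_pos: [0.4887, -0.149, 0.1431]
tool_rot: [0.417, -0.57, 0.418, 0.572]
contact_force: [0.7, -0.5, -0.9]
gripper_width: 0.802
```

```bash
python3 - <<'E'
from h import *
st=manip.state();print(st['time'],st['tool_pos'],st['contact_force'])
snap('wrist','w5.png');a=snap('side','sd5.png');b=snap('scene','sc5.png')
cv2.imwrite('pics/c5.png',np.vstack([cv2.resize(a[130:240,270:430,::-1],None,fx=2.7,fy=2.7,interpolation=2),cv2.resize(b[150:260,220:380,::-1],None,fx=2.7,fy=2.7,interpolation=2)]))
E
```

```text
6.575 [ 0.48873736 -0.14896289  0.14310255] [ 0.6943672  -0.52931064 -0.91024732]
```

View pics/w5.png

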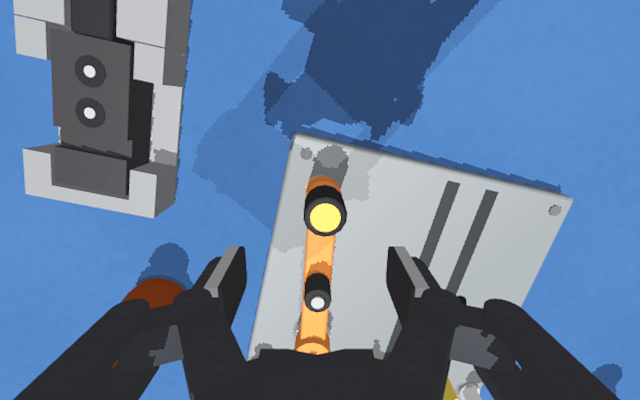

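View pics/c5.png

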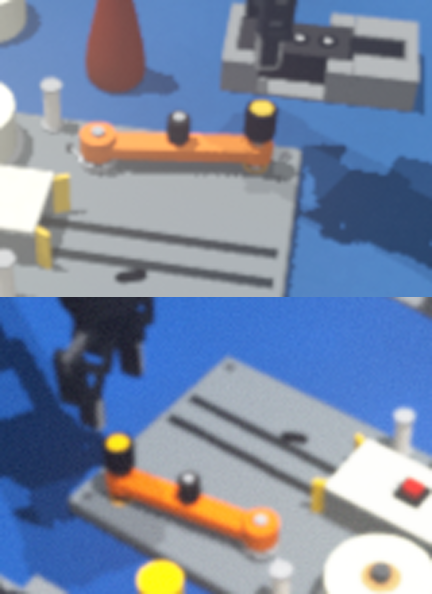

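Call:
servo_tool(
  twist=[
    [0,0,-0.04],
    [0,0,-0.04],
    [0,0,-0.04],
    [0,0,-0.04],
    [0,0,-0.04],
    [0,0,-0.04],
    [0,0,-0.04],
    [0,0,0],
  ],
  xyz=[
    [0,5,2],
    [0,6,1],
    [0,6,0],
    [0,6,0],
    [0,6,0],
    [-0.3,6,0],
    [-0.4,6,0],
    [-0.4,6,0],
  ],
  fingers=[1,1,1,1,1,1,1,1],
)

```text
time: 7.72
tool_pos: [0.4784, 0.3223, 0.1728]
tool_rot: [-0.492, 0.507, -0.493, -0.507]
contact_force: [0.7, -0.8, -0.3]
gripper_width: 1.001
```

```bash
python3 - <<'E'
from h import *
print('knob', pix2w('side',270+261/2.7,130+108/2.7,.092),pix2w('scene',220+119/2.7,150+(442-297)/2.7,.092))
st=manip.state();print(st['time'],st['tool_pos'],R(st['tool_rot'])[:,2],st['contact_force'])
snap('wrist','w6.png')
E
```

```text
knob [ 0.48555393 -0.14372131  0.092     ] [ 0.48665642 -0.14181207  0.092     ]
7.725 [0.478366   0.32234959 0.17275673] [-2.89140996e-02  9.99581564e-01 -8.19069116e-04] [ 0.73166081 -0.8305     -0.25778963]
```

View pics/w6.png

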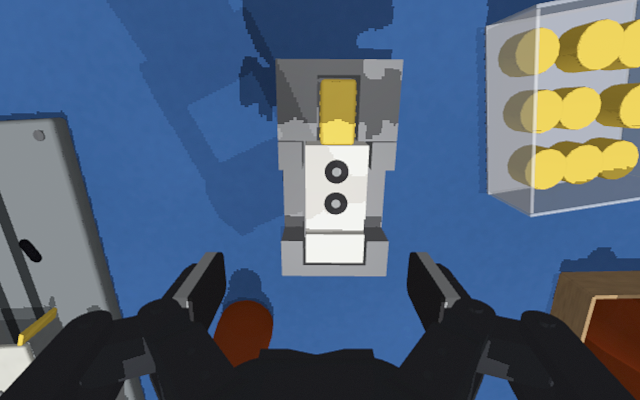

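```bash
python3 - <<'E'
from h import *
for u,v in [(304,143),(369.5,145),(305,264),(364.5,265),(320,79),(357,80),(277,59),(403,59),(282,275),(387,275)]: print((u,v),np.round(pix2w('wrist',u,v,.04),4))
im=cv2.imread('pics/w6.png');cv2.imwrite('pics/w6c.png',cv2.resize(im[50:285,260:420],None,fx=2.5,fy=2.5,interpolation=2))
E
```

```text
(304, 143) [0.4387 0.3162 0.04  ]
(369.5, 145) [0.4385 0.3739 0.04  ]
(305, 264) [0.5579 0.3199 0.04  ]
(364.5, 265) [0.5571 0.379  0.04  ]
(320, 79) [0.3855 0.3282 0.04  ]
(357, 80) [0.3852 0.359  0.04  ]
(277, 59) [0.3715 0.2926 0.04  ]
(403, 59) [0.3679 0.3954 0.04  ]
(282, 275) [0.571  0.2971 0.04  ]
(387, 275) [0.5676 0.4025 0.04  ]
```

View pics/w6c.png

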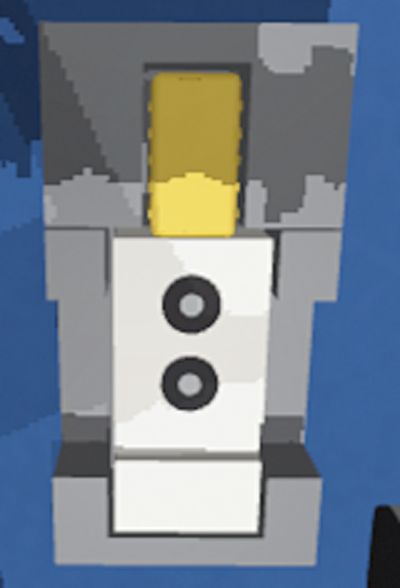

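Call:
servo_tool(
  twist=[
    [0,0,0],
    [0,0,0],
    [0,0,0],
  ],
  xyz=[
    [0,1.2,-5],
    [0,1.2,-4],
    [0,0,0],
  ],
  fingers=[1,1,1],
)

```text
time: 8.15
tool_pos: [0.4757, 0.3432, 0.0787]
tool_rot: [0.489, -0.506, 0.496, 0.508]
contact_force: [0.7, 0.6, -0.1]
gripper_width: 1.003
```

```bash
python3 - <<'E'
from h import *
st=manip.state();print(st['time'],st['tool_pos'])
snap('wrist','w7.png')
c=np.array([.498,.347]);y=.03;ux=np.array([np.cos(y),np.sin(y)]);uy=np.array([-np.sin(y),np.cos(y)])
P=[[*(c+a*ux+b*uy),.04] for a,b in [(-57.5e-3,-.028),(-57.5e-3,.028),(.0575,-.028),(.0575,.028)]]
print(w2pix('wrist',P,st))
E
```

```text
8.15 [0.47570394 0.34320843 0.0787119 ]
[[276.03847386 169.86627306]
 [370.07298052 170.04731114]
 [281.93316606 330.87973608]
 [361.78128288 331.24366647]]
```

View pics/w7.png

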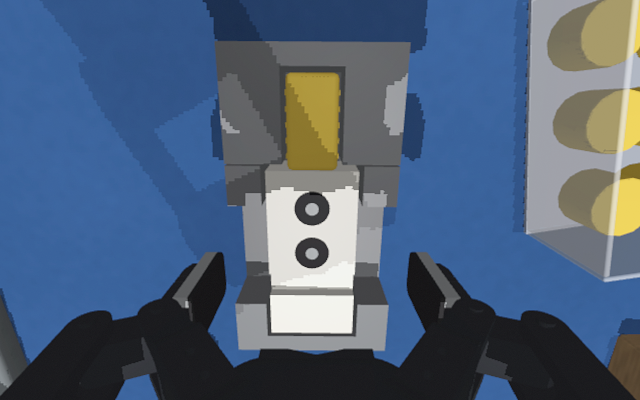

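Call:
servo_tool(
  twist=[
    [0,0,0],
    [0,0,0],
    [0,0,0],
  ],
  xyz=[
    [0.1,-0.3,-3],
    [0,0,-3.5],
    [0,0,0],
  ],
  fingers=[1,1,1],
)

```text
time: 8.57
tool_pos: [0.4794, 0.3405, 0.0181]
tool_rot: [0.492, -0.507, 0.494, 0.507]
contact_force: [0.3, -0.5, 0.3]
gripper_width: 0.998
```

Call:
servo_tool(
  twist=[
    [0,0,0],
    [0,0,0],
    [0,0,0],
    [0,0,0],
    [0,0,0],
  ],
  xyz=[
    [0,0,-0.7],
    [0,0,0],
    [0,0,0],
    [0,0,0],
    [0,0,0],
  ],
  fingers=[1,0.6,0,0,0],
)

```text
time: 9.2
tool_pos: [0.4814, 0.3423, 0.0137]
tool_rot: [-0.494, 0.508, -0.492, -0.507]
contact_force: [-0.1, -0.7, 6.0]
gripper_width: 0.639
```

Call:
servo_tool(
  twist=[
    [0,0,0],
    [0,0,0],
    [0,0,0],
    [0,0,0],
  ],
  xyz=[
    [0,0,1.5],
    [0,0,2.5],
    [0,0,3],
    [0,0,2],
  ],
  fingers=[0,0,0,0],
)

```text
time: 9.7
tool_pos: [0.4801, 0.3418, 0.1034]
tool_rot: [-0.493, 0.507, -0.492, -0.507]
contact_force: [-0.4, -0.5, -1.9]
gripper_width: 0.646
```

```bash
python3 - <<'E'
from h import *
st=manip.state();print(st['time'],st['tool_pos'],R(st['tool_rot']))
snap('wrist','w8.png');snap('side','sd8.png')
E
```

```text
9.7 [0.48013452 0.34184881 0.10336137] [[ 7.92642724e-04 -9.99570217e-01 -2.93044780e-02]
 [ 5.85784434e-04 -2.93040181e-02  9.99570373e-01]
 [-9.99999514e-01 -8.09468291e-04  5.62305058e-04]]
```

View pics/w8.png

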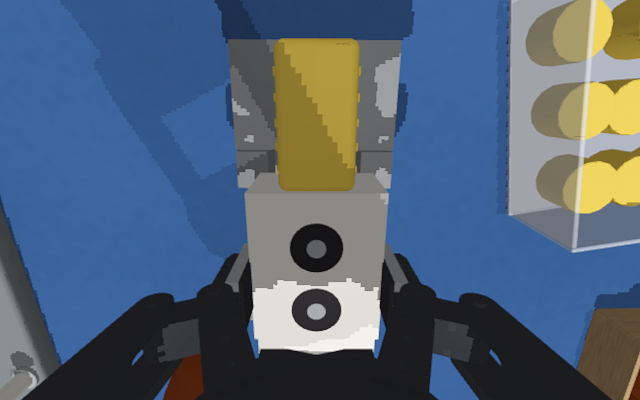

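View pics/sd8.png

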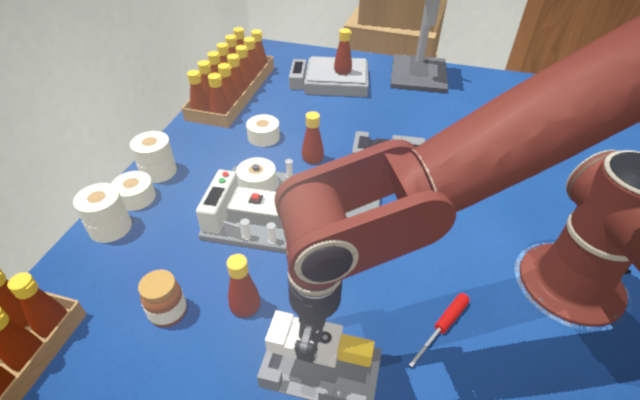

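```bash
cat > bay.py <<'E'
from h import *
st0={'tool_rot':[7.06382850e-01, 9.18307983e-05, 7.07829960e-01, 9.07336176e-05],'tool_pos':[6.24377249e-01, 6.51648462e-05, 2.30060381e-01]}
def model(m=(.652,-.003),yaw=.08):
    c,s=np.cos(yaw),np.sin(yaw);f=lambda x,y,z:[m[0]+c*x-s*y,m[1]+s*x+c*y,.02+z]
    L=[]
    L.append([f(-.215,.095,0),f(-.215,-.165,0),f(0.1,-.165,0)]);L.append([f(-.215,.095,0),f(.15,.095,0)])
    L.append([f(0,.030,0),f(0,.030,.038),f(0,-.030,.038),f(0,-.030,0)])
    L.append([f(-.2,.0,0),f(0,0,0)])
    L.append([f(0,.036,.044),f(0,-.036,.044)])
    return L
def draw(im,n,st,**k):
    im=np.ascontiguousarray(im)
    for l in model(**k):
        p=w2pix(n,np.array(l),st); cv2.polylines(im,[np.round(p*16).astype(np.int32)],False,(255,0,255),1,cv2.LINE_AA,4)
    return im
E
python3 - <<'E'
from bay import *
def big(im,x,y,w,h,f): return cv2.resize(im[y:y+h,x:x+w],None,fx=f,fy=f,interpolation=2)
K=4
for n,f,st,(x,y,w,h) in [('wrist','wrist0',st0,(130,60,350,250)),('side','sd5',None,(190,160,200,110)),('scene','sc5',None,(240,165,200,130))]:
    im=cv2.imread(f'pics/{f}.png')
    # upscale drawing: draw on upscaled
    F=min(780/w,580/h); b=big(im,x,y,w,h,F)
    for l in model():
        p=(w2pix(n,np.array(l),st)-[x,y]+.5)*F-.5
        cv2.polylines(b,[np.round(p*16).astype(np.int32)],False,(255,0,255),1,cv2.LINE_AA,4)
    cv2.imwrite(f'pics/m_{n}.png',b)
K,o,p,c=cam('wrist')
for u,v in [(275,38),(358,38)]: print(pix2w('wrist',u,v,.1034+.026))
E
```

```text
[0.38714262 0.32487342 0.1294    ]
[0.38628534 0.35331581 0.1294    ]
```

View pics/m_wrist.png

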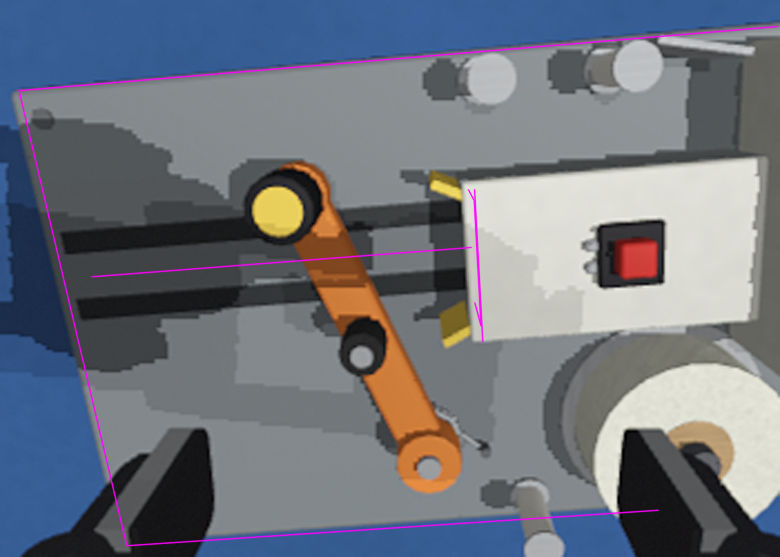

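View pics/m_side.png

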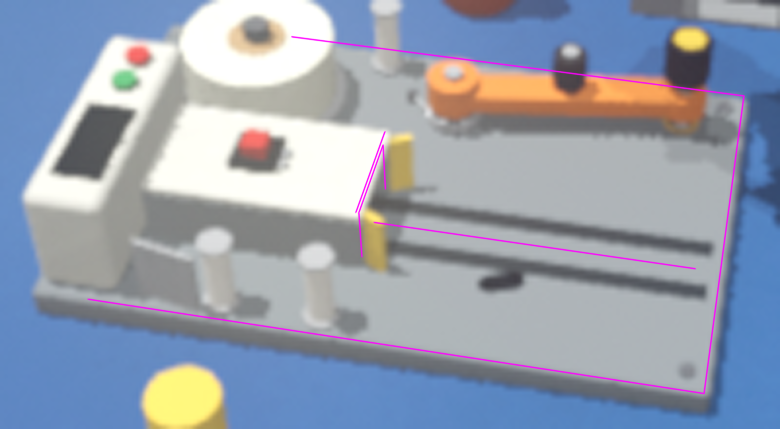

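View pics/m_scene.png

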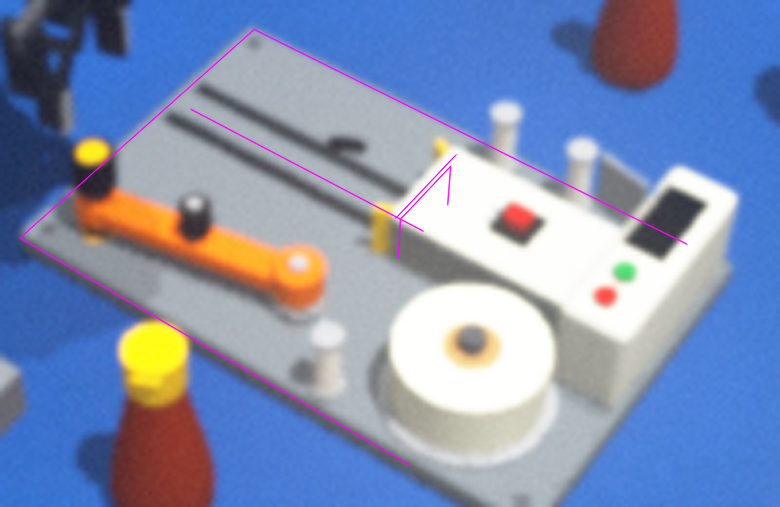

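Call:
servo_tool(
  twist=[
    [0,0,0],
    [0,0,0],
    [0,0,0.01],
    [0,0,0.02],
    [0,0,0.02],
    [0,0,0],
    [0,0,0],
    [0,0,0],
  ],
  xyz=[
    [0,-4,0],
    [0,-6,0],
    [0,-6,0],
    [1,-6,0],
    [2,-6,0],
    [2,-5,0],
    [1.8,-2.3,0],
    [0,0,0],
  ],
  fingers=[0,0,0,0,0,0,0,0],
)

```text
time: 10.8
tool_pos: [0.5479, -0.0123, 0.1006]
tool_rot: [0.48, -0.518, 0.481, 0.519]
contact_force: [-0.4, -0.3, -2.3]
gripper_width: 0.644
```

```bash
python3 - <<'E'
from h import *
st=manip.state();print(st['time'],st['tool_pos'],R(st['tool_rot'])[:,2])
a=snap('side','sd9.png');b=snap('scene','sc9.png')
E
```

```text
10.8 [ 0.54786685 -0.01227014  0.10062625] [-7.60387117e-02  9.97104807e-01  3.42974278e-04]
```

View pics/sc9.png

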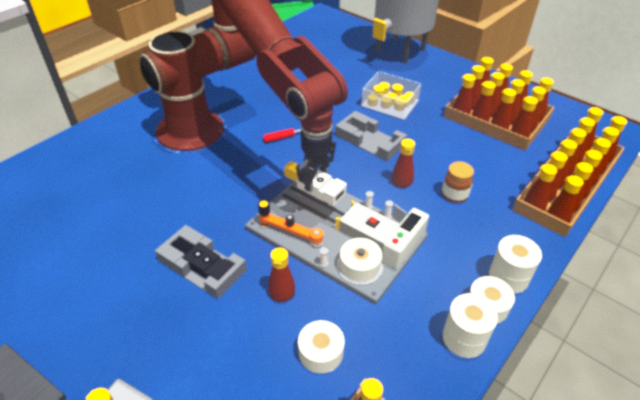

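View pics/sd9.png

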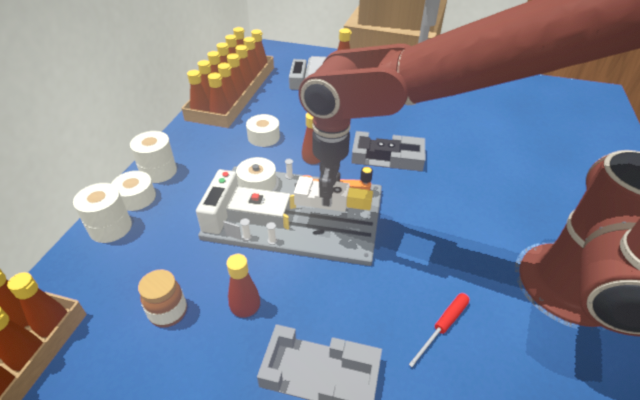

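Call:
servo_tool(
  twist=[
    [0,0,0.005],
    [0,0,0],
    [0,0,0],
    [0,0,0],
  ],
  xyz=[
    [0,0.1,-3],
    [0,0,-2.5],
    [0,0,-1.2],
    [0,0,-0.3],
  ],
  fingers=[0,0,0,0],
)

```text
time: 11.4
tool_pos: [0.5469, -0.0088, 0.0309]
tool_rot: [0.478, -0.52, 0.479, 0.521]
contact_force: [-0.2, -0.6, -2.3]
gripper_width: 0.647
```

```bash
python3 - <<'E'
from h import *
st=manip.state();print(st['time'],st['tool_pos'],R(st['tool_rot'])[:,2],st['contact_force'])
a=snap('side','sda.png');b=snap('scene','sca.png')
cv2.imwrite('pics/ca.png',np.hstack([cv2.resize(a[140:260,220:390,::-1],(680,480),interpolation=2)]))
cv2.imwrite('pics/cb.png',np.hstack([cv2.resize(b[150:270,260:430,::-1],(680,480),interpolation=2)]))
E
```

```text
11.4 [ 0.54688682 -0.00879876  0.03085411] [-8.50848985e-02  9.96373555e-01  5.46497135e-04] [-0.20282756 -0.61278722 -2.31902155]
```

View pics/ca.png

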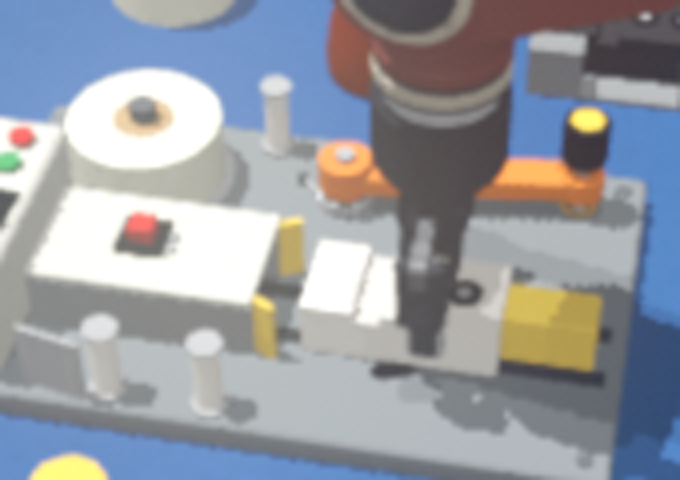

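View pics/cb.png

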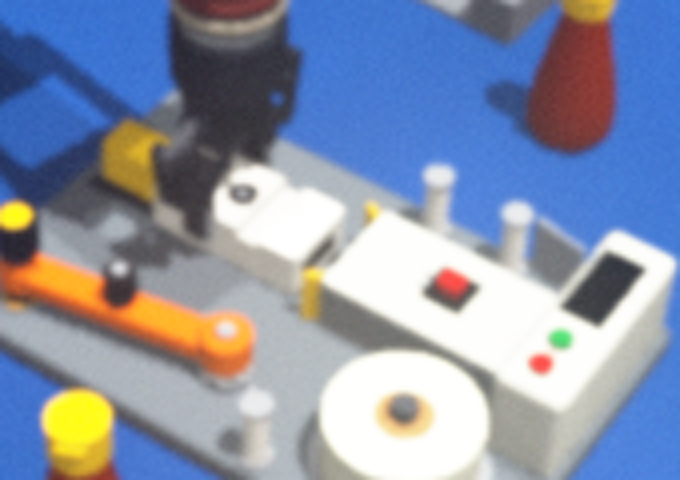

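Call:
servo_tool(
  twist=[
    [0,0,0],
    [0,0,0],
    [0,0,0],
  ],
  xyz=[
    [1.0,-0.05,-0.1],
    [1.0,0.0,0],
    [0.8,0.08,0],
  ],
  fingers=[0,0,0],
)

```text
time: 11.88
tool_pos: [0.5761, -0.0087, 0.0309]
tool_rot: [0.478, -0.52, 0.478, 0.521]
contact_force: [-1.8, 2.0, -3.1]
gripper_width: 0.64
```

```bash
python3 - <<'E'
from h import *
st=manip.state();print(st['time'],st['tool_pos'],R(st['tool_rot'])[:,2],st['contact_force'])
a=snap('side','sdb.png');b=snap('scene','scb.png')
cv2.imwrite('pics/ca1.png',np.hstack([cv2.resize(a[170:260,220:390,::-1],(765,405),interpolation=2)]))
cv2.imwrite('pics/cb1.png',np.hstack([cv2.resize(b[170:260,270:420,::-1],(750,450),interpolation=2)]))
E
```

```text
11.875 [ 0.5761475  -0.00871477  0.03087931] [-0.08421937  0.99644617  0.00146071] [-1.8082025   1.99194179 -3.07657334]
```

View pics/ca1.png

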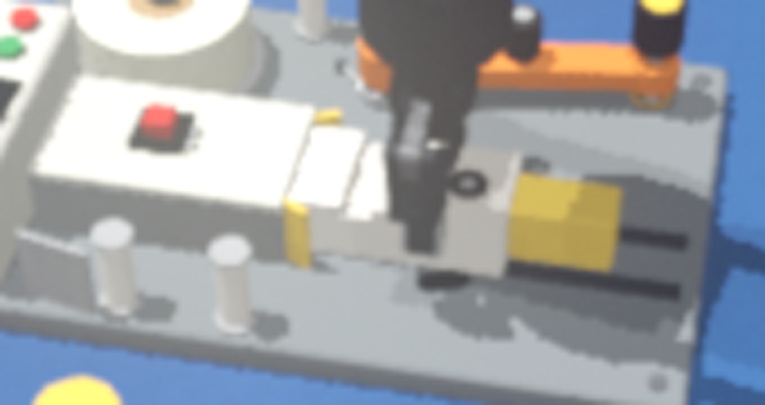

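View pics/cb1.png

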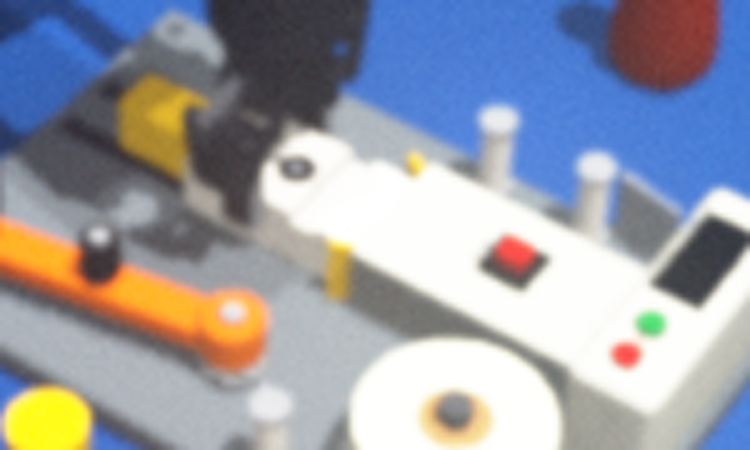

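Call:
servo_tool(
  twist=[
    [0,0,0],
    [0,0,0],
    [0,0,0],
    [0,0,0],
  ],
  xyz=[
    [0.8,0.1,0],
    [0.9,0.08,0],
    [0.9,0.08,0],
    [0.8,0.06,0],
  ],
  fingers=[0,0,0,0],
)

```text
time: 12.48
tool_pos: [0.6104, -0.0059, 0.0307]
tool_rot: [0.479, -0.52, 0.478, 0.521]
contact_force: [-1.2, 2.9, -1.8]
gripper_width: 0.645
```

```bash
python3 - <<'E'
from h import *
st=manip.state();print(st['time'],st['tool_pos'],R(st['tool_rot'])[:,2],st['contact_force'])
a=snap('side','sdc.png');b=snap('scene','scc.png')
cv2.imwrite('pics/ca2.png',np.hstack([cv2.resize(a[170:260,220:390,::-1],(765,405),interpolation=2)]))
cv2.imwrite('pics/cb2.png',np.hstack([cv2.resize(b[170:260,270:420,::-1],(750,450),interpolation=2)]))
E
```

```text
12.475 [ 0.61043501 -0.00590592  0.0307367 ] [-8.40161830e-02  9.96464348e-01  2.90203585e-04] [-1.22088323  2.89240492 -1.80791754]
```

View pics/ca2.png

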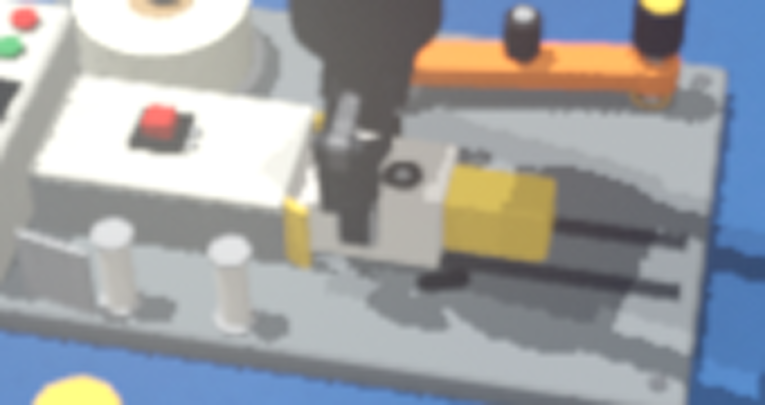

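View pics/cb2.png

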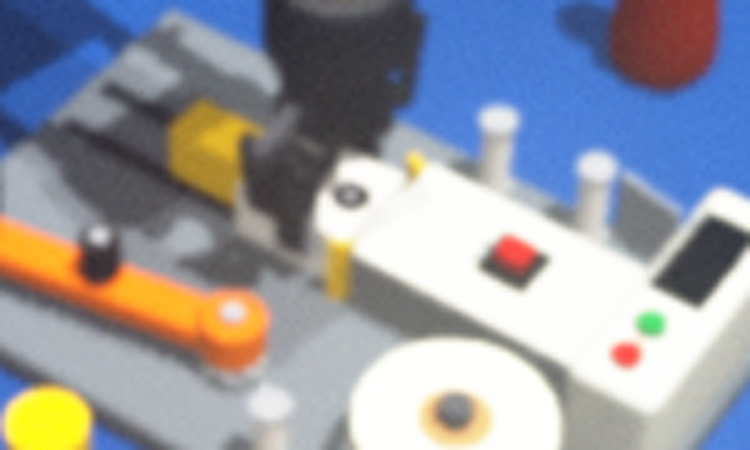

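Call:
servo_tool(
  twist=[
    [0,0,0],
    [0,0,0],
    [0,0,0],
    [0,0,0],
    [0,0,0],
    [0,0,0],
    [0,0,0],
  ],
  xyz=[
    [0,0,0],
    [0,0,0],
    [0,0,0.2],
    [-2.0,-0.16,0],
    [-2.5,-0.2,0],
    [-2.4,-0.19,0],
    [0,0,0],
  ],
  fingers=[0.9,1,1,1,1,1,1],
)

```text
time: 13.45
tool_pos: [0.5397, -0.0117, 0.0327]
tool_rot: [0.478, -0.52, 0.479, 0.521]
contact_force: [0.6, -0.2, -0.2]
gripper_width: 1.002
```

```bash
python3 - <<'E'
from h import *
st=manip.state();print(st['time'],st['tool_pos'],R(st['tool_rot'])[:,2],st['contact_force'])
snap('wrist','wd.png')
E
```

```text
13.45 [ 0.53969468 -0.01169832  0.03273139] [-8.36596368e-02  9.96494380e-01 -1.22555350e-04] [ 0.64165381 -0.21076373 -0.24082361]
```

View pics/wd.png

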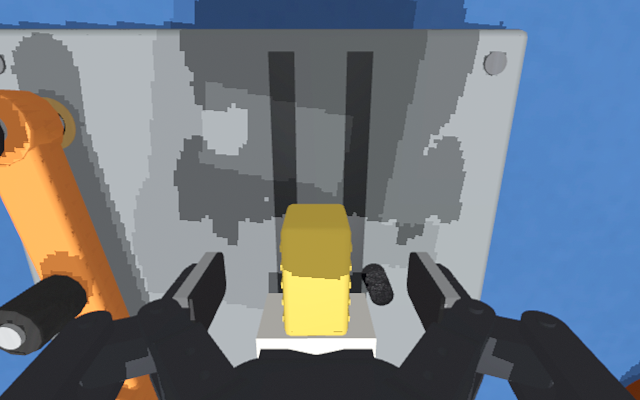

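Call:
servo_tool(
  twist=[
    [0,0,0],
    [0,0,0],
    [0,0,0],
    [0,0,0],
    [0,0,0],
  ],
  xyz=[
    [0,0,0],
    [0,0,0],
    [0,0,0],
    [0,0,0],
    [0,0,0],
  ],
  fingers=[0.5,0,0,0,0],
)

```text
time: 14.12
tool_pos: [0.5414, -0.0116, 0.0331]
tool_rot: [-0.479, 0.521, -0.478, -0.52]
contact_force: [0.9, 0.1, 0.7]
gripper_width: 0.339
```

Call:
servo_tool(
  twist=[
    [0,0,0],
    [0,0,0],
    [0,0,0],
    [0,0,0],
    [0,0,0],
  ],
  xyz=[
    [1.0,0.08,0],
    [1.2,0.1,0],
    [1.2,0.1,0],
    [1.2,0.1,0],
    [0.4,0.03,0],
  ],
  fingers=[0,0,0,0,0],
)

```text
time: 14.75
tool_pos: [0.5913, -0.0074, 0.0331]
tool_rot: [0.478, -0.52, 0.479, 0.521]
contact_force: [-7.0, -0.7, 8.5]
gripper_width: 0.337
```

Call:
servo_tool(
  twist=[
    [0,0,0],
    [0,0,0],
    [0,0,0],
    [0,0,0],
  ],
  xyz=[
    [0.7,0.06,0],
    [0.7,0.06,0],
    [0.7,0.06,0],
    [0.3,0.02,0],
  ],
  fingers=[0,0,0,0],
)

```text
time: 15.25
tool_pos: [0.6136, -0.0055, 0.0331]
tool_rot: [0.477, -0.519, 0.48, 0.522]
contact_force: [-12.6, 0.2, 12.6]
gripper_width: 0.338
```

```bash
python3 - <<'E'
from h import *
st=manip.state();print(st['time'],st['tool_pos'],R(st['tool_rot'])[:,2],st['contact_force'])
snap('wrist','we.png');a=snap('side','sde.png');b=snap('scene','sce.png')
cv2.imwrite('pics/ca3.png',np.hstack([cv2.resize(a[170:260,220:390,::-1],(765,405),interpolation=2)]))
E
```

```text
15.25 [ 0.61355656 -0.00551909  0.03308262] [-8.45102086e-02  9.96422584e-01  2.40788949e-04] [-12.63495839   0.15402565  12.6053781 ]
```

View pics/we.png

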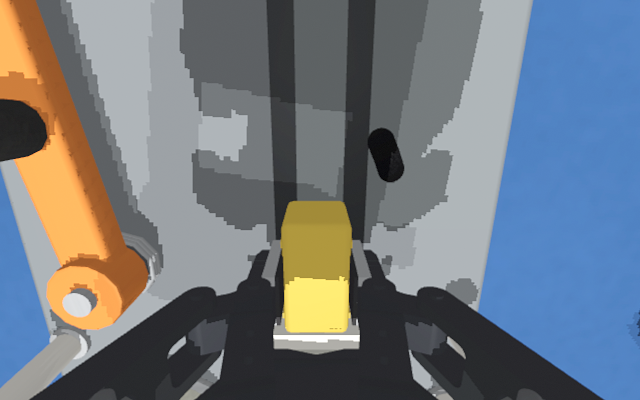

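View pics/ca3.png

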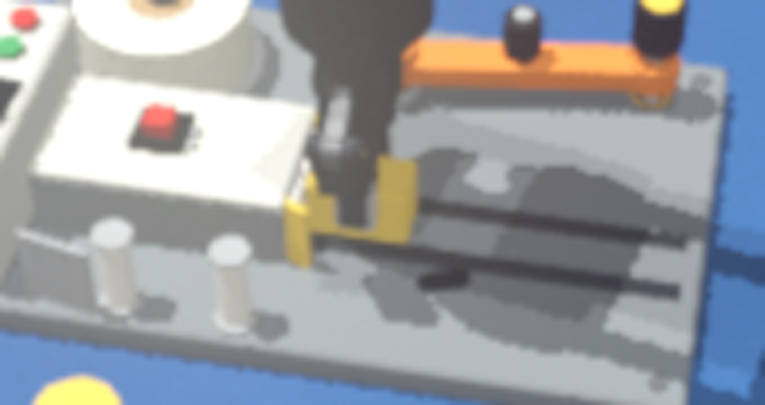

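Call:
servo_tool(
  twist=[
    [0,0,0],
    [0,0,0],
  ],
  xyz=[
    [0.4,0.03,0],
    [0.3,0.02,0],
  ],
  fingers=[0,0],
)

```text
time: 15.65
tool_pos: [0.6198, -0.005, 0.0331]
tool_rot: [0.476, -0.519, 0.48, 0.523]
contact_force: [-15.6, -1.0, 15.3]
gripper_width: 0.335
```

Call:
servo_tool(
  twist=[
    [0,0,0],
    [0,0,0],
  ],
  xyz=[
    [0.3,0.02,0],
    [0,0,0],
  ],
  fingers=[0,0],
)

```text
time: 15.9
tool_pos: [0.6208, -0.0049, 0.0331]
tool_rot: [0.475, -0.517, 0.482, 0.524]
contact_force: [-22.4, -1.7, 20.8]
gripper_width: 0.338
```

```bash
python3 - <<'E'
from h import *
st=manip.state();print(st['time'],st['tool_pos'],st['contact_force'])
for u in (284,348): print(pix2w('wrist',u,204,.056))
snap('wrist','wf.png');a=snap('side','sdf.png')
cv2.imwrite('pics/ca4.png',np.hstack([cv2.resize(a[170:260,220:390,::-1],(765,405),interpolation=2)]))
E
```

```text
15.9 [ 0.62081385 -0.00492571  0.03306639] [-22.43896502  -1.74463045  20.82900841]
[ 0.58840355 -0.02167703  0.056     ]
[0.58616979 0.00434531 0.056     ]
```

View pics/wf.png

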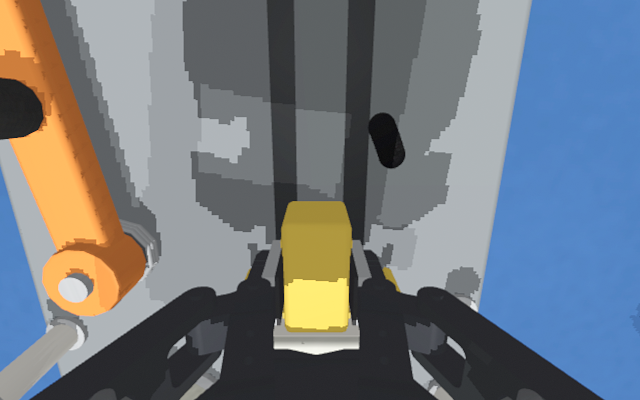

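View pics/ca4.png

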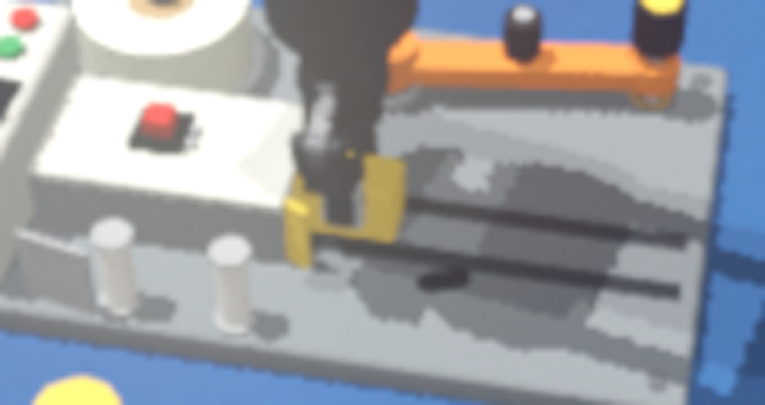

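```bash
python3 - <<'E'
from h import *
st=manip.state()
for u in (289,346): print(pix2w('wrist',u,202,.02,st))
im=cv2.imread('pics/wf.png');cv2.imwrite('pics/wfc.png',cv2.resize(im[180:370,220:420],None,fx=3.5,fy=3.5,interpolation=2))
im=cv2.imread('pics/sce.png');cv2.imwrite('pics/scec.png',cv2.resize(im[160:270,260:440],None,fx=4,fy=4,interpolation=2))
E
```

```text
[ 0.5988556  -0.02203246  0.02      ]
[0.59628553 0.00795621 0.02      ]
```

View pics/wfc.png

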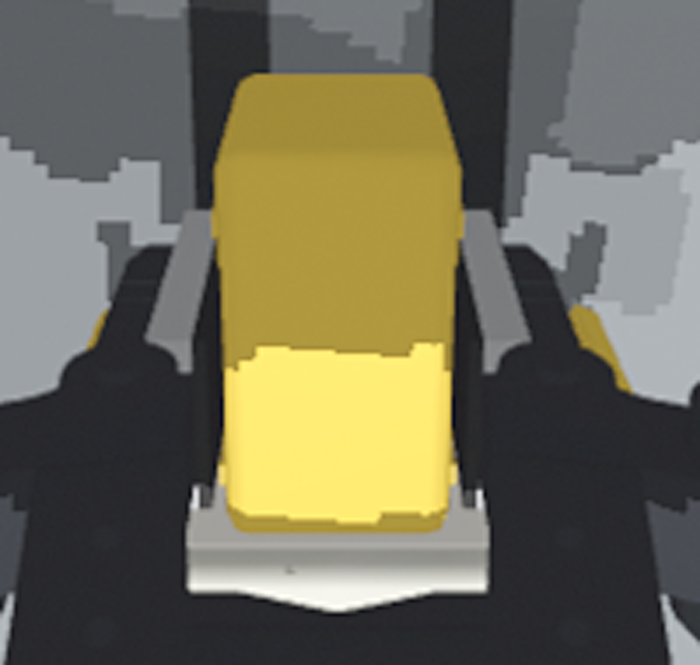

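Call:
servo_tool(
  twist=[
    [0,0,0],
    [0,0,0],
    [0,0,0],
    [0,0,0],
  ],
  xyz=[
    [-0.5,-0.04,0],
    [0,0,0],
    [0,0,0],
    [0,0,0],
  ],
  fingers=[0,0,0.7,0.8],
)

```text
time: 16.5
tool_pos: [0.6201, -0.0051, 0.0321]
tool_rot: [0.479, -0.521, 0.478, 0.521]
contact_force: [-0.2, 0.6, 0.2]
gripper_width: 0.749
```

```bash
python3 - <<'E'
from h import *
st=manip.state();print(st['time'],st['tool_pos'],st['contact_force'])
snap('wrist','wg.png')
E
```

```text
16.5 [ 0.62006169 -0.00509865  0.03214511] [-0.163467    0.61267321  0.16495539]
```

View pics/wg.png

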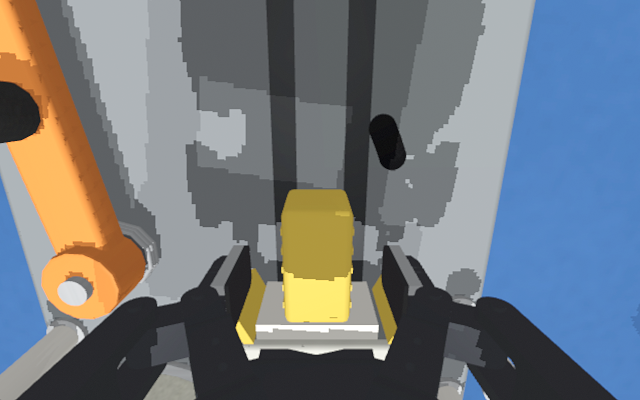

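Call:
servo_tool(
  twist=[
    [0,0,0],
    [0,0,0],
    [0,0,0],
    [0,0,0],
    [0,0,0],
  ],
  xyz=[
    [-3,-0.24,0],
    [-3,-0.24,0],
    [0,0,5],
    [0,0,6],
    [0,0,0],
  ],
  fingers=[0.75,0.75,0.8,0.8,0.8],
)

```text
time: 17.18
tool_pos: [0.5642, -0.0106, 0.1497]
tool_rot: [-0.481, 0.524, -0.476, -0.517]
contact_force: [-0.0, -0.9, -0.3]
gripper_width: 0.798
```

```bash
python3 - <<'E'
from h import *
st0={'tool_pos':[ 0.62006169,-0.00509865, 0.03214511],'tool_rot':[0.479, -0.521, 0.478, 0.521]}
for u in (289,346): print(pix2w('wrist',u,190,.02,st0))
st=manip.state();print(st['time'],st['tool_pos'],st['contact_force'])
snap('wrist','wh.png');a=snap('side','sdh.png');b=snap('scene','sch.png')
cv2.imwrite('pics/ca5.png',np.hstack([cv2.resize(a[150:260,220:390,::-1],(765,495),interpolation=2)]))
cv2.imwrite('pics/cb5.png',np.hstack([cv2.resize(b[160:270,250:430,::-1],(765,467),interpolation=2)]))
E
```

```text
[ 0.59135358 -0.02249774  0.02      ]
[0.5888217  0.00692324 0.02      ]
17.175 [ 0.56415181 -0.01057505  0.14966321] [-0.01571566 -0.89529693 -0.3253533 ]
```

View pics/ca5.png

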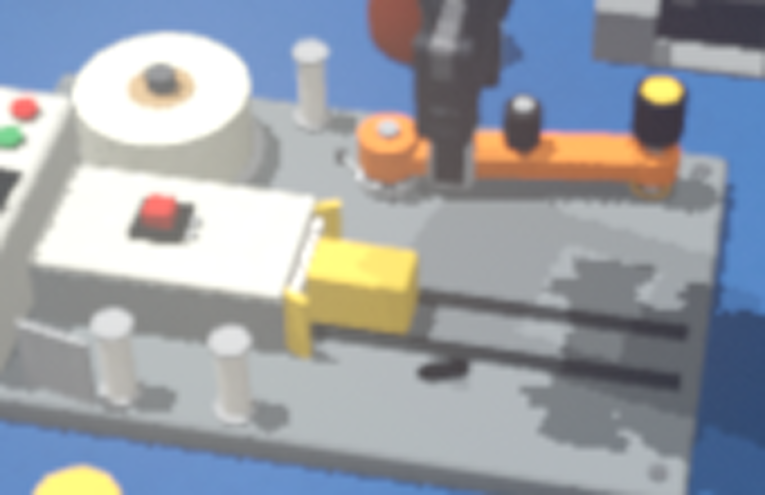

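View pics/cb5.png

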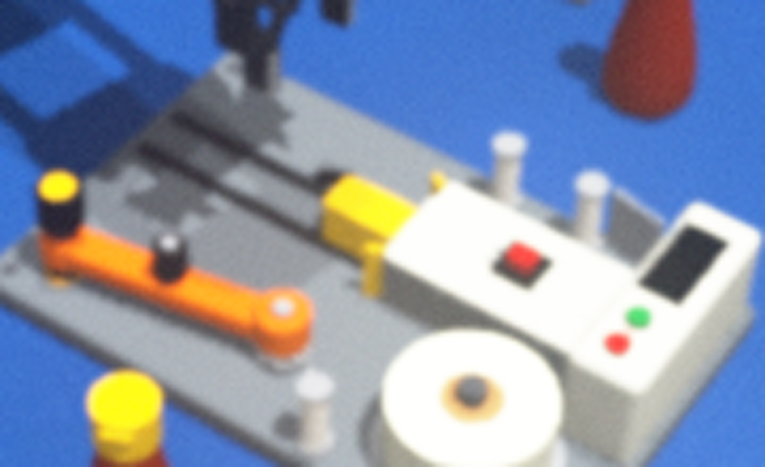

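View pics/wh.png

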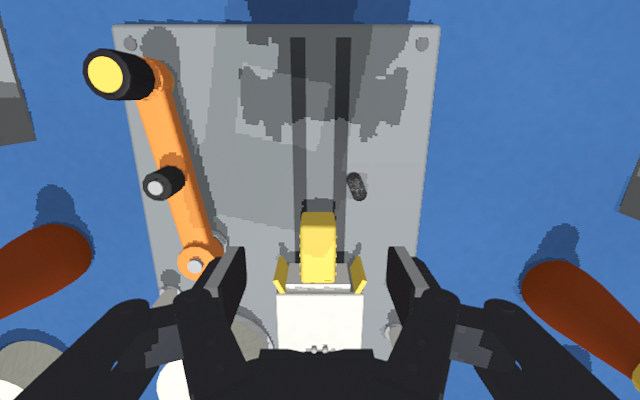

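Call:
servo_tool(
  twist=[
    [0,0,0],
    [0,0,0],
    [0,0,0],
    [0,0,0],
  ],
  xyz=[
    [0,0,0],
    [0,0,0],
    [0,0,0],
    [0,0,0],
  ],
  fingers=[0.8,0.8,0.8,0.8],
)

```text
time: 17.82
tool_pos: [0.5597, -0.01, 0.1425]
tool_rot: [0.478, -0.52, 0.479, 0.521]
contact_force: [0.0, 0.6, -0.4]
gripper_width: 0.801
```

```bash
python3 - <<'E'
from h import *
a=snap('side','sdi.png');b=snap('scene','sci.png')
for n,x in(('sdh',a),('sch',b)):
    print(n,np.percentile(np.abs(cv2.imread(f'pics/{n}.png')[150:280,200:430].astype(int)-x[150:280,200:430,::-1]),[50,99,99.9]))
A=cv2.imread('pics/scene0.png');cv2.imwrite('pics/u.png',np.hstack([cv2.resize(A[215:305,145:255],None,fx=3.5,fy=3.5),cv2.resize(b[215:305,145:255,::-1],None,fx=3.5,fy=3.5)]))
job.job_done();print(manip.state()['time'])
E
```

```text
sdh [ 0. 14. 48.]
sch [ 2.  7. 13.]
the job is handed in; nothing more can be done
the job is handed in; nothing more can be done
```

View pics/u.png

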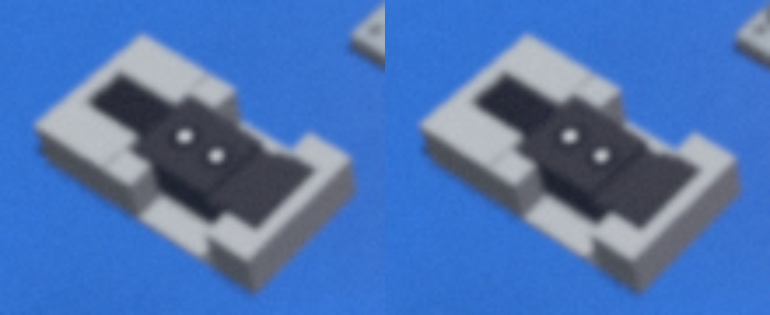

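The dancer arm is pinned in the park hole and the new cassette is in the bay. The job was handed in at about 18 s of the 72 s allowed, and no verdict was reported.

**Dancer arm:** I lifted the knob, swung the arm out slightly past the park hole, lowered the pin onto the deck and eased back until it dropped in. After I let go, both fixed cameras put the knob at its pin-down height, and the arm stayed pinned through the rest of the job.

**Cassette:** I took the new cassette out by its case, started it between the bay's lips, then took it again by the yellow grip. I pushed it on to what looked like the deep stop, about 22 N along the bay at the end. That is above the 15 N you gave for the push but far below the 120 N wrist limit.

**Last checks:**
- **Home position:** on release the cassette came back about 7 mm and stayed there. If the catch had missed, it would have come out 20 mm or more.
- **Position along the bay:** I measured the cassette's rear about 1.5 mm short of where it should be. That is within the 3 mm limit, but the cameras are only good to about 2 mm, so this is the least certain check.
- **Used cassette:** it looks unmoved in the before and after pictures.
- **Bottles:** none was knocked over in the last pictures.
- **Gripper:** it was clear of everything, with the force reading near zero.

The estimates of where the cassette lay in its tray first disagreed by about 6 mm. A closer look settled it before I closed the gripper.

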